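Fit the tube head on the touch mixer and press it to run

ROBOT

A 6-joint arm with a two-finger parallel gripper is mounted at the origin on the work surface. World frame = base frame: x ahead of the robot, y to its left, z up, the work surface at z = 0. Lengths are in m, angles in rad, forces in N, time in s.
With the tool pointing down it reaches from about 0.25 to 0.775 m from the base axis. Payload 4 kg.
Tool frame: the origin (TCP) lies between the finger pads; the fingertips stand 11 mm ahead of it and the grasp point (between the pads) lies 8 mm behind it; x points along the fingers, z is the direction in which the jaws open and shut, and the axes are right-handed (so a half turn about x gives the same grasp; the last joint's range is limited). The gripper opens to 85 mm and grips with 20 to 120 N. Pads are 22 mm wide; open, the fingers measure 114 mm over their backs; the gripper's body (76 mm by 85 mm) begins 54 mm behind the grasp point. The pads swing forward as they close: fully open they stand 13 mm farther back than shut.
Start: joints at [-1.396, 0.087, 1.371, -0, 1.684, -0.103], TCP at [0.151, -0.529, 0.242] pointing down, gripper open.
Joint ranges: [-3.1, 3.1], [-0.76, 2.03], [0.27, 2.55], [-1.08, 4.22], [0.17, 2.65], [-2.57, 2.57]. Speed limits (rad/s): [2.79, 2.79, 3.14, 3.14, 3.14, 3.14].

INTERFACE

Orientations are given as a unit quaternion [x, y, z, w].
In Python, from station import monitor, cams, ctrl gives the robot as it stands.
- The arm moves only by the tool servo_tool, never from a script. Its arguments are lists of equal length, an entry for each row: "dp": the shift along the tool's x, y, z in m, a list of three; "roll": the turn about the tool's x in rad. A call has 1 to 5 rows; each row is the pose to reach, as a shift and turn from the pose commanded when the call began, along the tool's axes at that moment; what a row does not reach only later rows make up. A row lasts 1/12 s, in which the tool goes at most 41.7 mm and 7.16 degrees, less where a joint would pass 70% of its speed; a pose out of reach is approached as far as the arm can. A call with a gripper value outside its range is refused whole. "fingers" is the opening, from 0 (shut) to 1 (fully open), set as the call begins (left out, the last holds). The fingers move at their own pace and stop on an object; "force" is the grip in N (left out, the last holds). Time passes only in rows, so rows that repeat a pose let the fingers close. It gives the time, the measured TCP pose, the force and the opening at its end, in the units of the state.
- monitor.read_state(): the state, without advancing time (a new reading comes with each control period).
- cams.camera(name): name is "scene" or "top" or "wrist"; returns a dict with "pixels" (480x640x3 uint8, red, green, blue), "fovy" (degrees; the focal length in pixels is half the picture's height over the tangent of half this angle, whatever the lens; pixels are square), "cx", "cy" (the principal point, pixels), "R" (3x3) and "t" (3): a world point X has camera coordinates R X + t. Camera axes: x right, y down, z forward; pixel columns grow to the right and rows downward; lengths in m; the calibration is good to about 2 mm. A picture is of the moment at which its call begins. There is no depth.
- ctrl.sign_off(): hands the job in, once; it reports no verdict.
The state is a dict: "t": time; "joints": joint angles; "qd": joint speeds; "tau": joint torques, N m; "ee_pos": TCP position; "orientation": TCP orientation; "wrist_force": force on the tool from outside, world axes, zero at the start; "wrist_torque": the same for the moment, N m; "opening": opening from 0.0 (shut) to 1.0 (fully open).
Only numpy, scipy, OpenCV 4.12 (cv2) and the standard library are available. Lean on these libraries where they do the work, as an engineer would, in place of code of your own. Each camera call takes 0.05 s, during which the arm holds its last target. There are 200 camera calls.

TASK

Swing the mixer's cam lever out clear of its platform, then set the aluminium tube head (the square block with a grip post) upright on the platform, feeling about until it drops over the drive pin that it hides. Then press the head down until the sprung platform is on its stop, and finish while still holding it pressed down there; leave the other things on the bench as they are.

Things in the scene. Friction and masses are not known exactly. Their poses are not given: they have to be found in the camera images.
- mixer: The touch mixer, fixed: a steel box 190 x 170 mm (x, y) and 85 mm high, white control panel facing its -x. On top: a grey sprung round platform, 84 mm in diameter, its top 95 mm above the bench, with an upright steel drive pin near its middle, and a cam lever. Origin at the centre of its underside, z up.
- seat (a point): Centre of the platform's top when nothing presses on it (stays with the housing; axes are the mixer's). The fixed drive pin, 10 mm in diameter, tip bevelled 2 mm, sticks up 12 mm. It is eccentric: up to 4 mm off this point in x and up to 4 mm in y, different each time and not reported. See it from above before it is covered, or feel for it with the head.
- platform (a joint): How far the sprung platform is pressed down, in m: 0 = up, 0.005 = fully down on its stop. It stays up under the head's weight; pushing the head down with about 10 N brings it to the stop. The pin does not move with it.
- lever (a joint): Cam lever: flat bar on an upright pivot at (+58, +20) mm from seat in the mixer's axes. 0 = locked, bar pointing to the mixer's -x across the platform, in the head's way. It swings clockwise seen from above, knob going out to the mixer's +y, to a stop at 1.6 rad (bar along +y, clear). Starts at 0 to 0.2; stays where left, moves with about 1 N at the knob.
- lever_knob (a point): On the axis of the lever's upright black knob: a round post 16 mm in diameter, standing 36 mm above the bar, 110 mm from the pivot. This point lies 17 mm below the knob's top, 17.5 mm above the bar's top and 31.5 mm above the platform.
- head_mid (a point): Tube head, loose, 0.3 kg, upright on the bench: aluminium block 64 x 64 x 30 mm (high), four dark wells on top, square grip post 22 x 22 mm rising 45 mm from its middle. This point: on its axis, 37.5 mm above the underside. z up, x and y square to block and post. Under it, central: a 14 mm hole for the pin, 22 mm deep, mouth bevelled 3 mm; any yaw will do.
- pad_head: Bystander: grey round pad head, 66 mm in diameter, 24 mm high, no post; origin at its underside.
- jar: Bystander: small glass jar, 44 mm in diameter, 55 mm high; origin at its underside.
- stopper: Bystander: glass stopper standing on its flat top, 34 mm across and 34 mm high; origin at its underside.
- beaker: Bystander: small beaker, 54 mm across, 70 mm high; origin at its underside.
- flask: Bystander: conical flask with white cap, 80 mm across, 105 mm high; origin at its underside.
- reagent: Bystander: white bottle, 68 mm across, 150 mm high; origin at its underside.
- bowl: Bystander: steel bowl, 150 mm across, 60 mm high; origin at its underside.
- bung: Bystander: cork bung, 30 mm across, 22 mm high; origin at its underside.
Not all that is in view belongs to the job. What is shaped like the part that bears head_mid but pink or purple is not meant.

How it is judged:
By the outcome, as a careful person would: the job done as asked, in the order asked, and still so for the second after the job is handed in, while the arm keeps its last pose, push and grip.
It also fails if it takes over 54 s, if anything falls off the work surface, if the arm or the gripper's body presses on something with over 40 N, if the wrist force passes 120 N, or if a joint passes its speed limit or range.

## Working session

There is one attempt and no reset: what is moved stays moved. The work goes in short steps, Python scripts to look and compute and a tool call to move; the robot and the scene stay as the last step left them, time stands still between calls to the robot, and variables do not carry over. Pictures are saved under pics/ and viewed, about 8 in all and at most 12, crops included, and the job is handed in when it is done.

Besides the shell and the picture viewer there is one more tool, called after "Request:" as name([rows], argument=value, ...), one row to a line, values as JSON. servo_tool: Moves the arm, as the interface text tells. Its arguments: {"type":"object","properties":{"dp":{"type":"array","items":{"type":"array","items":{"type":"number"}}},"roll":{"type":"array","items":{"type":"number"}},"fingers":{"type":"number"},"force":{"type":"number"}},"required":["dp","roll"]}

```bash
mkdir -p pics; cat > h.py <<'E'
import numpy as np, cv2
from station import monitor, cams, ctrl
from scipy.spatial.transform import Rotation as Ro
def snap(name,fn):
    c=cams.camera(name); cv2.imwrite('pics/'+fn+'.png',c['pixels'][:,:,::-1]); np.savez('pics/'+fn+'.npz',**c); return c
def load(fn): return dict(np.load('pics/'+fn+'.npz'))
def ray(c,u,v,z):
    f=240/np.tan(np.radians(float(c['fovy']))/2)
    d=c['R'].T@np.array([(u-c['cx'])/f,(v-c['cy'])/f,1]); o=-c['R'].T@c['t']
    return o+d*(z-o[2])/d[2]
def proj(c,X):
    f=240/np.tan(np.radians(float(c['fovy']))/2)
    p=c['R']@np.array(X)+c['t']; return np.array([c['cx'],c['cy']])+f*p[:2]/p[2]
def st():
    s=monitor.read_state(); R=Ro.from_quat(s['orientation']).as_matrix()
    print(s['t'],'tcp',np.round(s['ee_pos'],4),'F',np.round(s['wrist_force'],2),'op',s['opening'],'\nR',np.round(R,3).tolist()); return s,R
def totool(dw):
    s=monitor.read_state(); return np.round(Ro.from_quat(s['orientation']).as_matrix().T@np.array(dw),4)
E
python3 - <<'E'
from h import *
for n in ('top','scene','wrist'):
    c=snap(n,n+'0'); print(n,c['fovy'],-c['R'].T@c['t'])
s,R=st(); print(s['joints'])
E
```

```text
top 42.65773193751492 [0.42152734 0.03971698 1.90734622]
scene 48.13246516314389 [ 1.23864274 -0.67859146  0.95517235]
wrist 68.7775093382704 [ 0.21758616 -0.50900449  0.37258091]
0.15 tcp [ 0.1508 -0.5285  0.2414] F [0.15 0.38 0.04] op 0.9988846960647509 
R [[-0.0, 0.962, 0.274], [0.002, 0.274, -0.962], [-1.0, 0.0, -0.002]]
[-1.39609455e+00  8.78366101e-02  1.37195887e+00  3.69338200e-05
  1.68362114e+00 -1.03121357e-01]
```

View pics/top0.png

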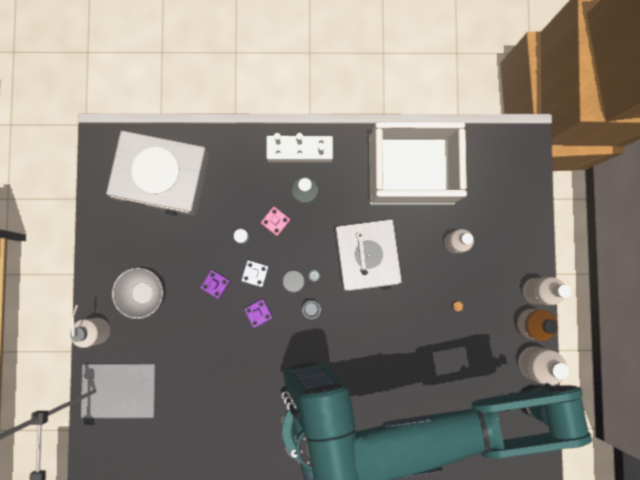

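View pics/scene0.png

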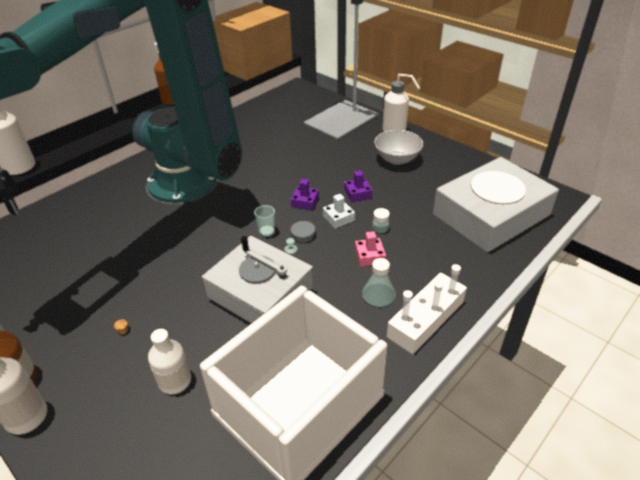

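The top view shows the mixer at (368,255), with its lever bar from about (360,236) to the knob at (364,272). There are four post-bearing square heads: silver (254,273), purple (215,284), purple (258,313) and pink (275,221). The silver one fits "aluminium". I'll confirm that in one enlarged crop.

```bash
python3 - <<'E'
from h import *
a=cv2.imread('pics/top0.png')[200:340,195:415]; b=cv2.resize(a,None,fx=3.6,fy=3.6,interpolation=cv2.INTER_CUBIC); cv2.imwrite('pics/crop1.png',b)
c=load('top0'); h=cv2.cvtColor(c['pixels'],cv2.COLOR_RGB2HSV)
for n,(x0,x1,y0,y1),z in (('head',(238,272,256,290),.03),('mixer',(325,410,210,300),.085)):
    m=np.zeros((480,640),np.uint8); m[y0:y1,x0:x1]=((h[...,1]<60)&(h[...,2]>110))[y0:y1,x0:x1]*255
    k=max(cv2.findContours(m,0,2)[0],key=cv2.contourArea); r=cv2.minAreaRect(k); B=cv2.boxPoints(r)
    P=np.array([ray(c,u,v,z) for u,v in B]); print(n,r,P.mean(0),[np.linalg.norm(P[i]-P[i-1]).round(4) for i in range(4)],[np.degrees(np.arctan2(*(P[i]-P[i-1])[1::-1])).round(1) for i in range(4)])
print('knob',ray(c,364,272,.14),'pivot',ray(c,360,236,.1), 'seat',ray(c,369,254,.095))
E
```

```text
head ((254.41744995117188, 273.2752380371094), (23.370962142944336, 23.083616256713867), 16.699243545532227) [0.4713871  0.18620431 0.03      ] [np.float64(0.0712), np.float64(0.0702), np.float64(0.0714), np.float64(0.0701)] [np.float64(73.3), np.float64(-16.3), np.float64(-106.7), np.float64(163.5)]
mixer ((368.39959716796875, 254.74676513671875), (66.47834014892578, 59.4075927734375), 82.40535736083984) [ 0.5249752  -0.15623882  0.085     ] [np.float64(0.1974), np.float64(0.1777), np.float64(0.1978), np.float64(0.1762)] [np.float64(7.3), np.float64(-82.4), np.float64(-173.1), np.float64(97.5)]
knob [ 0.47176828 -0.13717145  0.14      ] pivot [ 0.57916901 -0.13024939  0.1       ] seat [ 0.52618817 -0.15692215  0.095     ]
```

View pics/crop1.png

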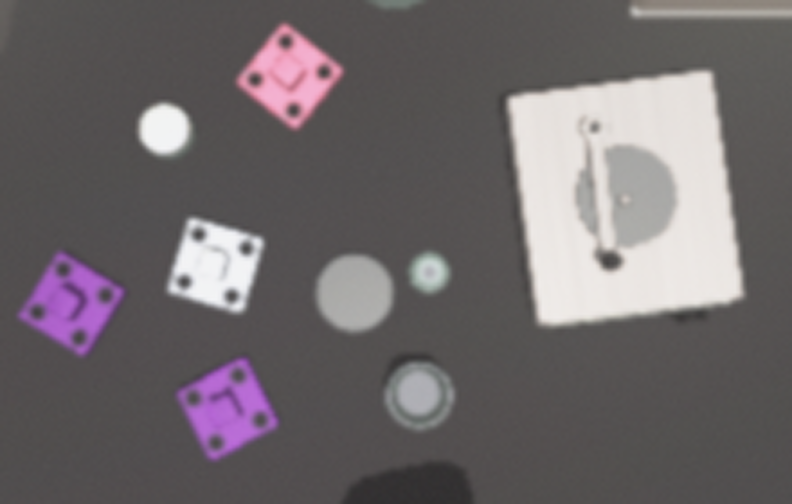

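The crop confirms that the silver block with the square post, at top-view (254,273), is the target: the others are purple or pink. The mixer's yaw is about 7°, its lever is at about 0.06 rad, and the pin shows at crop (627,199). I'll move above the knob and look through the wrist camera.

Request:
servo_tool([
  [0, 0.15, -0.1],
  [0, 0.15, -0.1],
  [0, 0.15, -0.1],
  [0, 0.15, -0.1],
  [0, 0.15, -0.1],
], roll=[0, 0, 0, 0, 0], fingers=0.6, force=25)

```text
t: 0.57
ee_pos: [0.2702, -0.3877, 0.2423]
orientation: [0.426, 0.565, -0.424, 0.565]
wrist_force: [-0.1, -0.6, 0.0]
opening: 0.597
```

Request:
servo_tool([
  [0, 0.15, -0.1],
  [0, 0.15, -0.1],
  [0, 0.15, -0.1],
  [0, 0.15, -0.1],
  [0, 0.15, -0.1],
], roll=[0, 0, 0, 0, 0])

```text
t: 0.98
ee_pos: [0.3869, -0.2502, 0.2421]
orientation: [0.425, 0.566, -0.424, 0.565]
wrist_force: [0.1, -0.4, -0.3]
opening: 0.6
```

Request:
servo_tool([
  [0, 0.115, -0.09],
  [0, 0.115, -0.09],
  [0, 0.115, -0.09],
  [0, 0.115, -0.09],
  [0, 0.115, -0.09],
], roll=[0, 0, 0, 0, 0])

```text
t: 1.4
ee_pos: [0.4721, -0.1326, 0.2417]
orientation: [0.425, 0.566, -0.424, 0.565]
wrist_force: [-0.3, 0.4, -0.2]
opening: 0.597
```

```bash
python3 - <<'E'
from h import *
st(); c=snap('wrist','w1'); print(-c['R'].T@c['t'])
for X in ((.472,-.137,.1435),(.58,-.13,.109),(.525,-.156,.095)): print(proj(c,X))
E
```

```text
1.4 tcp [ 0.4721 -0.1326  0.2417] F [-0.31  0.44 -0.2 ] op 0.5971666882279897 
R [[0.0, 0.96, 0.28], [0.002, 0.28, -0.96], [-1.0, 0.001, -0.002]]
[ 0.53874936 -0.11265571  0.37307969]
[326.81807688 240.95382798]
[360.61627675  81.35271932]
[368.33154196 167.00593392]
```

View pics/w1.png

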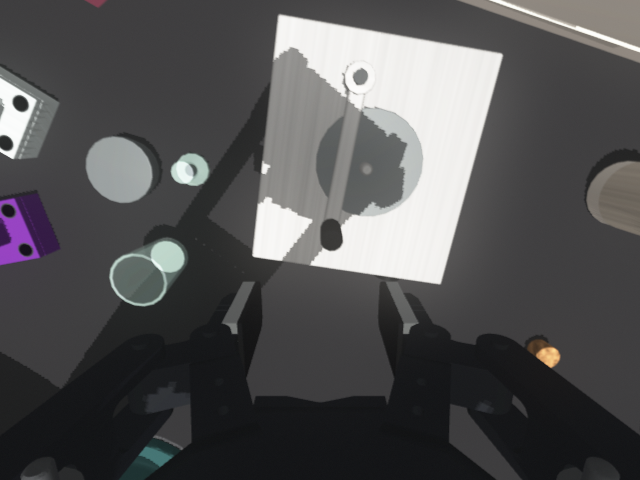

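The wrist view shows the knob with its top at about (331,240), the pivot at (360,77), the platform centre at about (369,162), the pin tip at about (367,169) and the silver head at far left. That agrees with the top view to within a few mm. Next I'll measure them precisely.

```bash
python3 - <<'E'
from h import *
c=load('w1'); g=cv2.cvtColor(c['pixels'],cv2.COLOR_RGB2GRAY)
m=np.zeros_like(g); m[205:262,308:356]=(g[205:262,308:356]<45)*255
k=max(cv2.findContours(m,0,2)[0],key=cv2.contourArea); print('knob bbox',cv2.boundingRect(k))
x,y,w,h=cv2.boundingRect(k); r=w/2
print('knob top',ray(c,x+w/2,y+h-r,.1435),'base',ray(c,x+w/2,y+r,.109))
print('pivot',ray(c,360,77,.112),'seat',ray(c,369.5,161.5,.095))
p=g[150:190,350:390]; print('pin tip'); m=(p>np.percentile(p,97)); ys,xs=np.nonzero(m); print(p.max(),np.median(xs)+350,np.median(ys)+150)
a=cv2.resize(c['pixels'][140:200,335:405],None,fx=8,fy=8,interpolation=cv2.INTER_NEAREST)
a=cv2.convertScaleAbs(a,alpha=1.6); cv2.imwrite('pics/pin.png',a[:,:,::-1])
for X in ((.472,-.137,.1435),):print(proj(c,X))
E
```

```text
Traceback (most recent call last):
ValueError: max() iterable argument is empty
```

```bash
python3 - <<'E'
from h import *
c=load('w1'); g=cv2.cvtColor(c['pixels'],cv2.COLOR_RGB2GRAY)
print(g[205:262:4,312:352:4])
print(g[158:182:2,350:386:2])
E
```

```text
[[139 140 139 141 129 137 139 138  95  95]
 [140 141 142 139 135 138 139 133  96  97]
 [141 142 142 132 138 136 140 130 143 133]
 [142 141 145 124 137 135 141 132 140 148]
 [173 140 145  78  54  55  56 140 149 242]
 [141 140 128  55  56  55  56 112 243 242]
 [142 140 101  55  56  57  56  84 243 243]
 [144 142  98  57  59  58  59  57 243 244]
 [144 143  99  58  58  59  59  60 243 244]
 [141 145 111  58  58  58  58  59 240 243]
 [140 146 140  58  58  58  58  97 242 242]
 [139 145 140 232  68  67 138 242 242 241]
 [139 143 244 242 242 242 244 244 243 242]
 [140 239 244 242 241 242 244 243 243 242]
 [234 244 243 243 241 242 244 242 243 243]]
[[132 100  93  92  93  93  94  95  95  94  96  95  95  95  96  96  97  97]
 [126  96  93  93  94  94  94  95  95  95  95  95  95  95  96  95  96  96]
 [119  93  93  93  93  92  97 100 101  96  94  94  95  96  96  96  97  97]
 [114  92  92  93  93  97 103 111 116 114 102  94  94  96  96  96  97  97]
 [105  91  93  92  93  99 109 124 134 133 116  99  95  95  96  96  97  97]
 [ 99  92  92  93  92  99 114 136 138 137 132 104  95  95  96  96  97  97]
 [ 95  92  92  93  93  96 114 137 136 138 134 103  96  96  95  96  97  97]
 [ 93  92  92  92  93  94 102 128 137 136 117  97  95  95  96  95  97  97]
 [ 92  92  93  93  92  93  93 102 112 108  97  95  95  95  97  96  97  97]
 [ 93  93  93  93  93  92  94  94  95  94  95  95  97  95  96  97  97  97]
 [ 92  93  93  93  94  93  94  94  94  94  95  95  95  96  97  97  97  98]
 [ 93  93  93  93  93  94  93  94  94  94  96  96  96  97  96  97  98  98]]
```

```bash
python3 - <<'E'
from h import *
c=load('w1'); g=cv2.cvtColor(c['pixels'],cv2.COLOR_RGB2GRAY)
m=np.zeros_like(g); m[205:262,308:356]=(g[205:262,308:356]<90)*255
k=max(cv2.findContours(m,0,2)[0],key=cv2.contourArea); x,y,w,h=cv2.boundingRect(k); r=w/2; print(x,y,w,h)
print('knob top',ray(c,x+w/2,y+h-r,.1435),'base',ray(c,x+w/2,y+r,.109))
print('pivot',ray(c,360,77,.112),'seat',ray(c,369.5,161.5,.095))
p=g[158:182,350:390]; ys,xs=np.nonzero(p>122); u,v=xs.mean()+350,ys.mean()+158; print('pin',u,v,len(xs),ray(c,u,v,.107))
E
```

```text
321 219 21 31
knob top [ 0.47389709 -0.1397771   0.1435    ] base [ 0.47196148 -0.14149123  0.109     ]
pivot [ 0.58203811 -0.12853701  0.112     ] seat [ 0.52926803 -0.15553148  0.095     ]
pin 365.7258064516129 168.58064516129033 62 [ 0.5239413  -0.15262525  0.107     ]
```

Request:
servo_tool([
  [0.04, -0.001, 0.0075],
  [0.08, -0.001, 0.0075],
  [0.114, -0.001, 0.0075],
  [0.114, -0.001, 0.0075],
  [0.114, -0.001, 0.0075],
], roll=[0, 0, 0, 0, 0])

```text
t: 1.87
ee_pos: [0.4694, -0.1441, 0.1264]
orientation: [0.426, 0.566, -0.427, 0.562]
wrist_force: [0.5, 0.6, 1.2]
opening: 0.604
```

Request:
servo_tool([
  [0, 0, 0],
  [0, 0, 0],
  [0, 0, 0],
  [0, 0, 0],
  [0, 0, 0],
], roll=[0, 0, 0, 0, 0], fingers=0, force=25)

```text
t: 2.28
ee_pos: [0.4727, -0.143, 0.1318]
orientation: [0.427, 0.564, -0.425, 0.565]
wrist_force: [-1.2, 3.8, 5.2]
opening: 0.174
```

```bash
python3 - <<'E'
from h import *
s,R=st()
p=np.array([.582,-.129]); k=s['ee_pos'][:2]; r=np.linalg.norm(k-p); a0=np.arctan2(*(k-p)[::-1])%(2*np.pi); print(r,np.degrees(a0))
for d in np.linspace(0,np.radians(187.3)-0+0-1.58-0 and a0-(np.radians(187.3)-1.58),11):
    q=p+.110*np.array([np.cos(a0-d),np.sin(a0-d)]); print(round(d,3),(R.T@np.r_[q-k,0]).round(4))
E
```

```text
2.2833 tcp [ 0.4727 -0.143   0.1318] F [-1.22  3.82  5.25] op 0.1743629164144163 
R [[0.004, 0.962, 0.275], [0.001, 0.275, -0.962], [-1.0, 0.004, 0.0]]
0.11023556630629211 187.30378316265654
0.0 [0.     0.0002 0.    ]
0.158 [ 0.      0.0042 -0.0169]
0.316 [ 0.      0.0108 -0.0329]
0.474 [ 0.0001  0.0198 -0.0478]
0.632 [ 0.0001  0.031  -0.061 ]
0.79 [ 0.0002  0.0442 -0.0723]
0.948 [ 0.0002  0.059  -0.0814]
1.106 [ 0.0003  0.075  -0.0881]
1.264 [ 0.0004  0.0919 -0.0921]
1.422 [ 0.0004  0.1092 -0.0934]
1.58 [ 0.0005  0.1265 -0.092 ]
```

Request:
servo_tool([
  [-0.005, 0.003, -0.012],
  [-0.005, 0.01, -0.03],
  [-0.005, 0.019, -0.045],
  [-0.005, 0.03, -0.058],
  [-0.005, 0.043, -0.069],
], roll=[0, 0, 0, 0, 0])

```text
t: 2.7
ee_pos: [0.4927, -0.0648, 0.1333]
orientation: [0.425, 0.565, -0.427, 0.564]
wrist_force: [1.5, -3.1, -6.3]
opening: 0.167
```

Request:
servo_tool([
  [0, 0.015, -0.009],
  [0, 0.031, -0.016],
  [0, 0.048, -0.02],
  [0, 0.065, -0.021],
  [0, 0.083, -0.02],
], roll=[0, 0, 0, 0, 0])

```text
t: 3.12
ee_pos: [0.5667, -0.0191, 0.1332]
orientation: [0.426, 0.568, -0.425, 0.562]
wrist_force: [-4.5, 9.1, -3.2]
opening: 0.173
```

```bash
python3 - <<'E'
from h import *
s,R=st(); k=s['ee_pos'][:2]-np.array([.582,-.129]); print(np.linalg.norm(k), 187.3-np.degrees(np.arctan2(k[1],k[0]))%360)
E
```

```text
3.1167 tcp [ 0.5667 -0.0191  0.1332] F [-4.54  9.05 -3.18] op 0.17258663193126245 
R [[-0.005, 0.961, 0.276], [0.006, 0.276, -0.961], [-1.0, -0.003, -0.008]]
0.11092136095394416 89.347889349934
```

Request:
servo_tool([
  [0, 0.005, 0.001],
  [0, 0.005, 0.001],
  [0, 0.005, 0.001],
], roll=[0, 0, 0])

```text
t: 3.37
ee_pos: [0.5731, -0.018, 0.1333]
orientation: [0.427, 0.567, -0.423, 0.563]
wrist_force: [-0.7, 10.2, -3.3]
opening: 0.174
```

Request:
servo_tool([
  [0, 0, 0],
  [0, 0, 0],
  [0, 0, 0],
  [0, 0, 0],
], roll=[0, 0, 0, 0], fingers=0.6)

```text
t: 3.7
ee_pos: [0.5739, -0.0234, 0.1346]
orientation: [0.426, 0.564, -0.426, 0.565]
wrist_force: [-0.4, 0.0, 0.7]
opening: 0.598
```

Request:
servo_tool([
  [-0.04, 0, 0],
  [-0.08, 0, 0],
  [-0.12, 0, 0],
  [-0.12, 0, 0],
], roll=[0, 0, 0, 0])

```text
t: 4.03
ee_pos: [0.5768, -0.024, 0.2649]
orientation: [0.429, 0.558, -0.423, 0.57]
wrist_force: [-0.1, -0.0, 1.9]
opening: 0.6
```

```bash
python3 - <<'E'
from h import *
s,R=st(); print('to head', totool(np.r_[.471-.03,.186,.25]-s['ee_pos']))
c=snap('wrist','w2')
E
```

```text
4.0333 tcp [ 0.5768 -0.024   0.2649] F [-0.07 -0.01  1.85] op 0.6003170242298592 
R [[0.019, 0.962, 0.273], [-0.003, 0.274, -0.962], [-1.0, 0.017, 0.008]]
to head [ 0.0117 -0.0734 -0.2393]
```

View pics/w2.png

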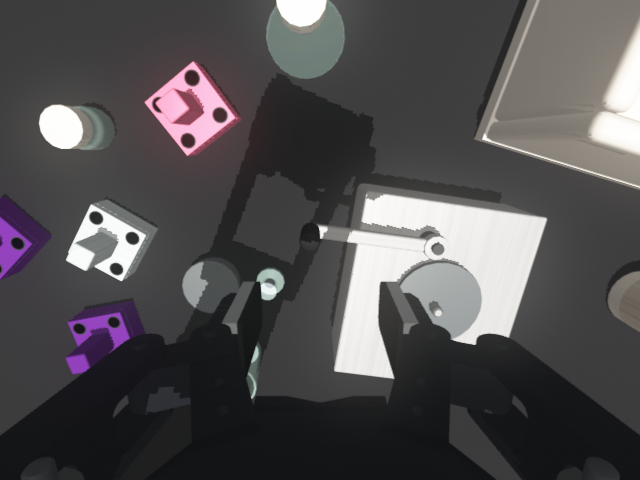

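The wrist view shows the lever bar now pointing along the mixer's +y, from the pivot (435,247) to the knob (310,235), clear of the platform. The pin is visible at about (436,312). Next I'll go to the silver head at (112,245) and turn to square with it.

Request:
servo_tool([
  [0, -0.035, -0.12],
  [0, -0.035, -0.12],
  [0, -0.035, -0.12],
  [0, -0.035, -0.12],
], roll=[0, 0, 0, 0])

```text
t: 4.42
ee_pos: [0.5032, 0.0875, 0.253]
orientation: [0.425, 0.567, -0.424, 0.564]
wrist_force: [-0.0, 0.3, -0.6]
opening: 0.601
```

Request:
servo_tool([
  [0, -0.038, -0.12],
  [0, -0.038, -0.12],
  [0, -0.038, -0.12],
  [0, -0.038, -0.12],
  [0, -0.038, -0.12],
], roll=[0.12, 0.24, 0.36, 0.48, 0.567])

```text
t: 4.83
ee_pos: [0.4355, 0.1895, 0.2528]
orientation: [-0.567, -0.423, 0.567, -0.422]
wrist_force: [0.6, -0.3, 0.5]
opening: 0.602
```

Request:
servo_tool([
  [0, 0, 0],
  [0, 0, 0],
], roll=[0, 0])

```text
t: 5.0
ee_pos: [0.4373, 0.1872, 0.2527]
orientation: [-0.566, -0.423, 0.567, -0.424]
wrist_force: [-0.1, -0.3, 0.5]
opening: 0.6
```

```bash
python3 - <<'E'
from h import *
s,R=st()
c=snap('wrist','w3'); print(proj(c,(.471,.186,.075)),proj(c,(.471,.186,.03)))
c2=load('w2'); g=cv2.cvtColor(c2['pixels'],cv2.COLOR_RGB2GRAY); print(g[300:326:2,422:452:2])
E
```

```text
5.0 tcp [0.4373 0.1872 0.2527] F [-0.12 -0.28  0.51] op 0.5996646432640997 
R [[-0.001, 0.959, -0.283], [-0.001, -0.283, -0.959], [-1.0, -0.0, 0.001]]
[309.93175979 176.82745758] [311.07183054 171.43743489]
[[171 171 171 170 169 160 164 168 167 168 168 167 167 167 167]
 [170 170 170 169 137 113  97  96 156 167 168 167 167 167 167]
 [151 169 169 153  98 104 105 105 136 167 168 167 167 166 166]
 [ 81 165 169 162 100 102 104 105 105 150 167 167 165 167 166]
 [ 54 137 168 163  98  99 108 128 137 119 163 166 166 166 166]
 [ 57  69 163 166 117 101 135 161 211 184 138 166 165 165 165]
 [ 54  53 128 166 167 109 145 232 234 235 158 166 164 165 165]
 [ 52  52  52 145 165 150 153 232 235 231 163 165 165 164 164]
 [ 51  51  51  77 165 165 151 157 189 167 164 164 164 165 165]
 [ 50  51  50  49 132 164 165 165 164 164 164 164 164 164 163]
 [ 50  50  49  49  49 159 164 164 164 163 163 163 163 163 163]
 [ 49  49  50  48  49 126 164 163 163 163 163 162 162 162 163]
 [ 49  49  48  48  48  47  99 135 154 163 163 162 162 163 162]]
```

View pics/w3.png

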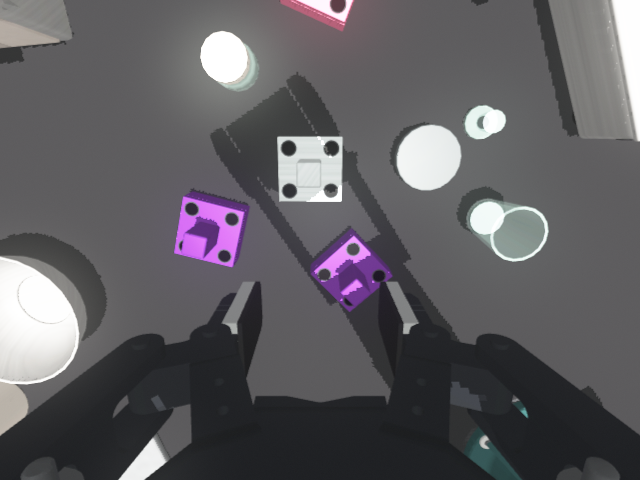

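The silver head sits square to the jaws, with its block centre at about (310,169). One purple decoy lies near it at (350,270).

```bash
python3 - <<'E'
from h import *
c=load('w3'); h=cv2.cvtColor(c['pixels'],cv2.COLOR_RGB2HSV)
m=np.zeros((480,640),np.uint8); m[125:212,268:350]=((h[...,1]<60)&(h[...,2]>130))[125:212,268:350]*255
k=max(cv2.findContours(m,0,2)[0],key=cv2.contourArea); r=cv2.minAreaRect(cv2.convexHull(k)); print(r)
P=ray(c,*r[0],.03); print('head block',P); B=cv2.boxPoints(r); Q=[ray(c,u,v,.03) for u,v in B]; print([np.linalg.norm(Q[i]-Q[i-1]).round(4) for i in range(4)])
print('post',ray(c,309,173.5,.075))
s=monitor.read_state(); print('move', totool(np.r_[P[:2],.052]-s['ee_pos']))
c2=load('w2'); print('pin w2',ray(c2,438.3,312.3,.107))
E
```

```text
((309.5, 168.5), (65.0, 65.0), 90.0)
head block [0.47421661 0.18666567 0.03      ]
[np.float64(0.064), np.float64(0.0632), np.float64(0.064), np.float64(0.0665)]
post [0.47399451 0.1859436  0.075     ]
move [ 0.2008  0.0354 -0.0102]
pin w2 [ 0.5246948  -0.15278598  0.107     ]
```

Request:
servo_tool([
  [0.03, 0.035, -0.01],
  [0.07, 0.035, -0.01],
  [0.11, 0.035, -0.01],
  [0.15, 0.035, -0.01],
  [0.17, 0.035, -0.01],
], roll=[0, 0, 0, 0, 0])

```text
t: 5.47
ee_pos: [0.4708, 0.1852, 0.077]
orientation: [-0.564, -0.424, 0.57, -0.422]
wrist_force: [-0.4, 0.2, -0.1]
opening: 0.602
```

Request:
servo_tool([
  [0.015, 0, 0],
  [0.03, 0, 0],
  [0.03, 0, 0],
  [0.03, 0, 0],
], roll=[0, 0, 0, 0])

```text
t: 5.8
ee_pos: [0.4734, 0.1863, 0.0523]
orientation: [-0.566, -0.423, 0.568, -0.422]
wrist_force: [-0.1, 0.6, 1.2]
opening: 0.598
```

Request:
servo_tool([
  [0, 0, 0],
  [0, 0, 0],
  [0, 0, 0],
  [0, 0, 0],
  [0, 0, 0],
], roll=[0, 0, 0, 0, 0], fingers=0, force=80)

```text
t: 6.22
ee_pos: [0.475, 0.1872, 0.055]
orientation: [0.568, 0.422, -0.566, 0.423]
wrist_force: [-0.7, -1.9, 5.8]
opening: 0.242
```

```bash
python3 -c "
from h import *
st()"
```

```text
6.2167 tcp [0.475  0.1872 0.055 ] F [-0.67 -1.85  5.79] op 0.24220050747851493 
R [[0.003, 0.958, -0.285], [0.0, -0.285, -0.958], [-1.0, 0.003, -0.001]]
```

Request:
servo_tool([
  [-0.02, 0, 0],
  [-0.06, 0, 0],
  [-0.1, 0, 0],
  [-0.14, 0, 0],
  [-0.17, 0, 0],
], roll=[0, 0, 0, 0, 0])

```text
t: 6.63
ee_pos: [0.4737, 0.1874, 0.226]
orientation: [0.567, 0.423, -0.566, 0.423]
wrist_force: [0.2, 0.8, -2.4]
opening: 0.246
```

Request:
servo_tool([
  [0, 0.0166, 0.0356],
  [0, 0.0332, 0.0712],
  [0, 0.05, 0.107],
  [0, 0.066, 0.142],
  [0, 0.082, 0.177],
], roll=[0, 0, 0, 0, 0])

```text
t: 7.05
ee_pos: [0.5011, -0.0071, 0.2222]
orientation: [-0.566, -0.424, 0.567, -0.422]
wrist_force: [-0.4, -0.0, -3.3]
opening: 0.247
```

Request:
servo_tool([
  [0, 0.016, 0.035],
  [0, 0.032, 0.07],
  [0, 0.048, 0.103],
  [0, 0.063, 0.134],
  [0, 0.063, 0.134],
], roll=[0, 0, 0, 0, 0])

```text
t: 7.47
ee_pos: [0.5236, -0.1583, 0.2214]
orientation: [-0.567, -0.42, 0.57, -0.421]
wrist_force: [0.4, 0.4, -3.5]
opening: 0.242
```

Request:
servo_tool([
  [0, 0, 0],
  [0, 0, 0],
  [0, 0, 0],
], roll=[0, 0, 0])

```text
t: 7.72
ee_pos: [0.5237, -0.151, 0.2227]
orientation: [-0.566, -0.424, 0.567, -0.423]
wrist_force: [0.5, 0.8, -2.6]
opening: 0.245
```

```bash
python3 - <<'E'
from h import *
s,R=st(); print(totool(np.r_[.5243,-.1527,.055+.112]-s['ee_pos'])); c=snap('wrist','w4'); snap('scene','s4')
E
```

```text
7.7167 tcp [ 0.5237 -0.151   0.2227] F [ 0.5   0.78 -2.59] op 0.24462679737907145 
R [[-0.001, 0.959, -0.284], [0.001, -0.284, -0.959], [-1.0, -0.001, -0.001]]
[0.0557 0.0012 0.0015]
```

View pics/w4.png

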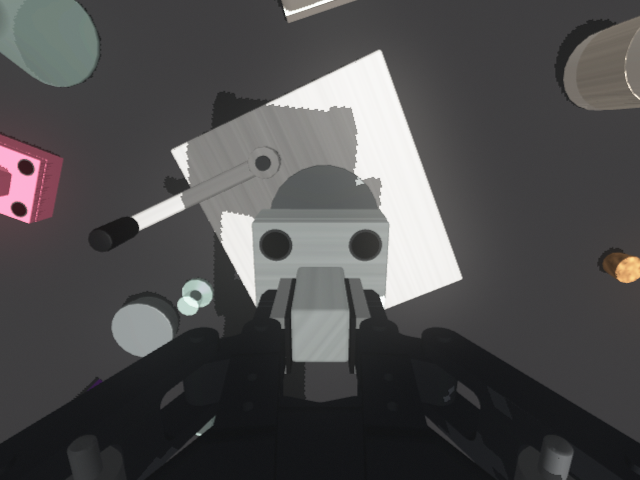

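The head is upright in the grip above the platform, and the lever is clear: its knob is at (110,238). Going down.

Request:
servo_tool([
  [0.015, 0.001, 0.0015],
  [0.035, 0.001, 0.0015],
  [0.053, 0.001, 0.0015],
  [0.053, 0.001, 0.0015],
  [0.053, 0.001, 0.0015],
], roll=[0, 0, 0, 0, 0])

```text
t: 8.23
ee_pos: [0.5238, -0.1527, 0.1693]
orientation: [-0.566, -0.424, 0.567, -0.422]
wrist_force: [0.1, -0.4, -3.2]
opening: 0.246
```

Request:
servo_tool([
  [0.003, 0, 0],
  [0.006, 0, 0],
  [0.009, 0, 0],
  [0.012, 0, 0],
  [0.012, 0, 0],
], roll=[0, 0, 0, 0, 0])

```text
t: 8.65
ee_pos: [0.5243, -0.1539, 0.1579]
orientation: [-0.567, -0.423, 0.567, -0.423]
wrist_force: [0.2, 0.3, -3.9]
opening: 0.246
```

Request:
servo_tool([
  [0.003, 0, 0],
  [0.005, 0, 0],
  [0.007, 0, 0],
  [0.008, 0, 0],
  [0.008, 0, 0],
], roll=[0, 0, 0, 0, 0])

```text
t: 9.07
ee_pos: [0.5245, -0.154, 0.1503]
orientation: [-0.567, -0.423, 0.567, -0.423]
wrist_force: [-0.1, -0.5, -2.8]
opening: 0.24
```

Request:
servo_tool([
  [0.001, 0, 0],
  [0.002, 0, 0],
  [0.003, 0, 0],
  [0.003, 0, 0],
  [0.003, 0, 0],
], roll=[0, 0, 0, 0, 0])

```text
t: 9.48
ee_pos: [0.5247, -0.1541, 0.1483]
orientation: [0.567, 0.422, -0.567, 0.423]
wrist_force: [-2.5, -0.0, 4.7]
opening: 0.243
```

The head has dropped over the pin and is now pressing on the spring. I'll keep pressing to the stop.

Request:
servo_tool([
  [0.001, 0, 0],
  [0.002, 0, 0],
  [0.003, 0, 0],
  [0.003, 0, 0],
  [0.003, 0, 0],
], roll=[0, 0, 0, 0, 0])

```text
t: 9.9
ee_pos: [0.5247, -0.1541, 0.1458]
orientation: [0.567, 0.422, -0.567, 0.423]
wrist_force: [-4.3, 1.0, 7.1]
opening: 0.245
```

Request:
servo_tool([
  [0.001, 0, 0],
  [0.002, 0, 0],
  [0.002, 0, 0],
  [0.002, 0, 0],
], roll=[0, 0, 0, 0])

```text
t: 10.23
ee_pos: [0.5248, -0.1541, 0.145]
orientation: [0.567, 0.422, -0.567, 0.423]
wrist_force: [-5.5, 1.7, 10.7]
opening: 0.245
```

Request:
servo_tool([
  [0.001, -0.001, 0],
  [0.002, -0.001, 0],
  [0.003, -0.001, 0],
  [0.003, -0.001, 0],
], roll=[0, 0, 0, 0])

```text
t: 10.57
ee_pos: [0.5247, -0.1542, 0.1449]
orientation: [0.568, 0.421, -0.566, 0.425]
wrist_force: [-7.6, 1.8, 19.9]
opening: 0.242
```

Request:
servo_tool([
  [0.001, 0, 0],
  [0.002, 0, 0],
  [0.002, 0, 0],
  [0.002, 0, 0],
], roll=[0, 0, 0, 0])

```text
t: 10.9
ee_pos: [0.5248, -0.1542, 0.1449]
orientation: [0.568, 0.421, -0.566, 0.425]
wrist_force: [-10.3, 2.7, 27.0]
opening: 0.245
```

Request:
servo_tool([
  [-0.001, 0, 0],
  [-0.001, 0, 0],
  [-0.001, 0, 0],
  [-0.001, 0, 0],
  [-0.001, 0, 0],
], roll=[0, 0, 0, 0, 0])

```text
t: 11.32
ee_pos: [0.5247, -0.1541, 0.1449]
orientation: [0.568, 0.421, -0.566, 0.425]
wrist_force: [-8.7, 3.3, 23.5]
opening: 0.238
```

```bash
python3 - <<'E'
from h import *
c=snap('scene','s5'); st(); cv2.imwrite('pics/s5c.png',cv2.resize(cv2.imread('pics/s5.png')[140:340,170:430],None,fx=3,fy=3,interpolation=cv2.INTER_CUBIC))
E
```

```text
11.3667 tcp [ 0.5248 -0.1541  0.1449] F [-9.32  2.12 23.15] op 0.24417627312777387 
R [[0.006, 0.958, -0.285], [-0.003, -0.285, -0.958], [-1.0, 0.006, 0.001]]
```

View pics/s5c.png

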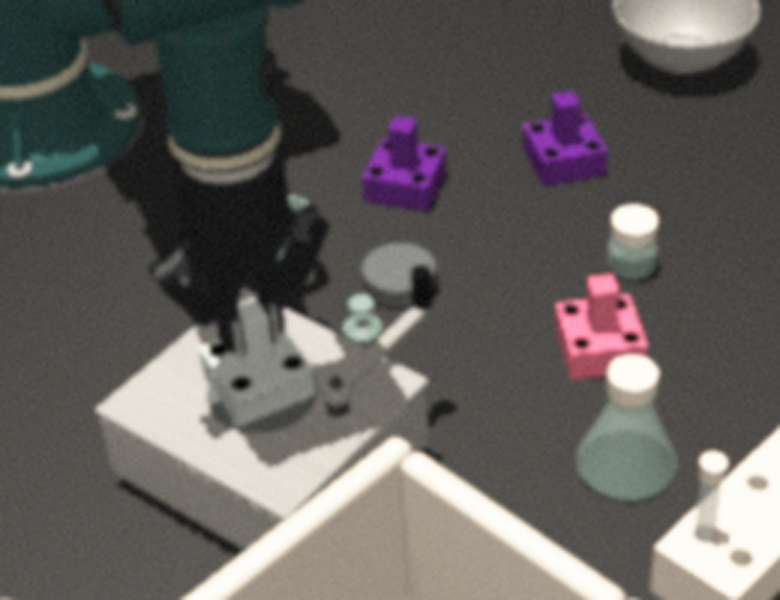

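The scene crop shows the head sitting flat on the platform at (255,380). The lever is swung out, its knob at (425,285), and the bystanders are in place. Handing in while still pressing.

```bash
python3 -c "
from h import *
print(ctrl.sign_off())"
```

```text
the job is handed in; nothing more can be done
None
```

The job is done and handed in at about 11.4 s, with the arm still gripping the head and pressing it down.

- **Lever:** I swung it by the knob to about 1.6 rad, and the pictures show it clear of the platform.
- **Pin:** I measured it from two wrist views, which agreed to within about 1 mm. The head passed the pin-tip height with no contact force, so no feeling about was needed.
- **Pressing:** The spring took up load until the tool stopped 5 mm below first contact height (tool height 0.145 m, so the head's underside is at about 0.090 m). More commanded travel then raised only the force, as expected on the stop. At hand-in I was holding at about 23 N.
- **Other things on the bench:** The last scene picture shows the head upright and the bystanders in view in their places. It does not show every bystander.
- **Disagreement:** A steady sideways force of about 9 N remained under the press, so the pin probably bears lightly on one side of the hole. The measured position did not change.

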